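Find the weak spring on the tester

ROBOT

A 6-joint arm with a two-finger parallel gripper is mounted at the origin on a cart in front of the work surface, level with it; the furniture and walls round the work are solid. World frame = base frame: x ahead of the robot, y to its left, z up, the work surface at z = 0. Lengths are in m, angles in degrees, forces in N, time in s.
With the tool pointing down it reaches from about 0.2 to 0.875 m from the base axis. Payload 3.4 kg.
Tool frame: the origin (TCP) lies on the centre line of the jaws, within the pads' length; the fingertips stand 19 mm ahead of it and the grasp point (between the pads) is the TCP; z points along the fingers, y is the line along which they close (so a half turn about z gives the same grasp; the last joint's range is limited). The gripper opens to 94 mm and grips with 3 to 60 N. Pads are 16 mm wide; open, the fingers measure 119 mm over their backs; the gripper's body (75 mm by 177 mm) begins 78 mm behind the grasp point.
Start: joints at [68.984, 15.808, 86.224, -0, 77.962, -6.933], TCP at [0.14, 0.558, 0.224] pointing down, gripper open.
Joint ranges: [-165.64, 165.64], [-43.16, 119.46], [12.63, 154.43], [-67.54, 247.53], [6.08, 155.33], [-154.97, 154.97]. Speed limits (degrees/s): [147.25, 147.25, 180, 180, 180, 180].

INTERFACE

Orientations are given as a 3x3 rotation matrix whose columns are the frame's x, y, z axes.
In Python, from plant import status, eyes, robot gives the robot as it stands. The module is installed in compiled form; this text tells all that it offers.
- The arm moves only by the tool servo_tool, never from a script. Its argument "series" is a list that holds one entry, the list of rows, each a list of 5 numbers: the shift along the tool's x, y, z in m, then the turn about the tool's z in degrees, then the finger opening in m, from 0 to 0.094. A call has 1 to 20 rows; each row is the pose to reach, as a shift and turn from the pose commanded when the call began, along the tool's axes at that moment; what a row does not reach only later rows make up. A row lasts 1/12 s, in which the tool goes at most 41.7 mm and 7.16 degrees, less where a joint would pass 70% of its speed; a pose out of reach is approached as far as the arm can. A call with a gripper value outside its range is refused whole. The fingers move at their own pace and stop on an object; the grip force is fixed at half the most. Time passes only in rows, so rows that repeat a pose let the fingers close. It gives the time, the measured TCP pose, the force, the opening and the grip force at its end, in the units of the state.
- status.get_state(): the state, without advancing time (a new reading comes with each control period).
- eyes.read_camera(name): name is "scene" or "top"; returns the picture (384x512x3 uint8, red, green, blue); there is no depth.
- eyes.camera_info(name): a dict with "K" (3x3 intrinsics, pixels), "k1" (the pictures are not rectified: a ray, as slopes to the right and down, at radius r is drawn at 1 + k1 r^2 times it, then the intrinsics apply), "cam_to_world" (4x4, takes a point from camera to world coordinates). Camera axes: x right, y down, z forward; pixel columns grow to the right and rows downward; lengths in m; the calibration is good to about 2 mm. A picture is of the moment at which its call begins. camera_info takes no time and is no camera call.
- robot.close_job(): hands the job in; it is judged then, once.
The state is a dict: "clock": time; "joints": joint angles; "joint_velocities": joint speeds; "joint_efforts": joint torques, N m; "tool_pos": TCP position; "ee_rot": TCP orientation; "wrist_force": force on the tool from outside, world axes, zero at the start; "ft_torque": the same for the moment, N m; "grip_width": opening from 0.0 (shut) to 1.0 (fully open); "grasp_force": force on a finger pad.
Only numpy, scipy, OpenCV 4.12 (cv2) and the standard library are available. Lean on these libraries where they do the work, as an engineer would, in place of code of your own. Each camera call takes 0.05 s, during which the arm holds its last target. There are 200 camera calls.

TASK

Test the three springs where they stand on the tester, one after another from left to right: press each blue cap gently straight down until its top is level with the red rings on the posts, hold it there for about a second while you read the force, and never drive it well past the rings. Then set the brass check weight, cup down, over the cap of the weakest spring (lowest force at the rings) and leave it sitting there; the springs stay in their nests and the things around untouched.

Things in the scene. Friction and masses are not known exactly. Their poses are not given: they have to be found in the camera images.
- tester: grey spring tester, fixed on the bench. Its aluminium load plate (88 x 214 mm, top 26 mm above the bench) has three nests along the tester's y axis at y = +75, 0, -75 mm: recesses 47 mm across with a lip 5 mm high. A round force dial stands at the +y end, up to 90 mm high. +y is the left end seen from the robot. Origin: under the middle nest, on the bench, z up
- mark (a point): point above the middle nest at the mark height: the middle of the red rings, 50 mm above the load plate, 76 mm above the bench. The rings sit on two steel posts, 8 mm thick, 58 mm tall, at y = +37.5 and -37.5 mm between the nests; one height for all springs. The load plate with posts, mark and springs sinks 0.33 mm per N pressed
- needle (a joint): red needle of the force dial, 0.1 rad per N of press on the load plate, 0 with the three springs standing untouched; it turns clockwise. Long ticks every 5 N, short ones every 1 N, red from 20 N up
- spring_one: spring unit, 62 mm tall, 220 g, loose in a nest: dark steel foot 44 mm across and 6 mm thick, bare coil, blue cap 32 mm across and 24 mm tall that slides down on the foot against the spring. The three look alike; one is clearly weaker than the two others; they stand in the nests in any order. Origin: centre of the underside, z up
- spring_one_top (a point): centre of the flat top of the blue cap of spring_one, 62 mm above its underside when free, 50 mm when level with the red rings. It resists with 3 N from first touch, growing evenly to 7 to 16 N at the rings, 12 mm down; the weak spring shows about 7 N less there than the two others, which are equal. Hard stop 17 mm down
- spring_two: spring unit, 62 mm tall, 220 g, loose in a nest: dark steel foot 44 mm across and 6 mm thick, bare coil, blue cap 32 mm across and 24 mm tall that slides down on the foot against the spring. The three look alike; one is clearly weaker than the two others; they stand in the nests in any order. Origin: centre of the underside, z up
- spring_two_top (a point): centre of the flat top of the blue cap of spring_two, 62 mm above its underside when free, 50 mm when level with the red rings. It resists with 3 N from first touch, growing evenly to 7 to 16 N at the rings, 12 mm down; the weak spring shows about 7 N less there than the two others, which are equal. Hard stop 17 mm down
- spring_three: spring unit, 62 mm tall, 220 g, loose in a nest: dark steel foot 44 mm across and 6 mm thick, bare coil, blue cap 32 mm across and 24 mm tall that slides down on the foot against the spring. The three look alike; one is clearly weaker than the two others; they stand in the nests in any order. Origin: centre of the underside, z up
- spring_three_top (a point): centre of the flat top of the blue cap of spring_three, 62 mm above its underside when free, 50 mm when level with the red rings. It resists with 3 N from first touch, growing evenly to 7 to 16 N at the rings, 12 mm down; the weak spring shows about 7 N less there than the two others, which are equal. Hard stop 17 mm down
- weight: brass check weight, 600 g, standing loose on the bench: round body 50 mm across and 42 mm tall; underneath a round cup 36 mm across and 12 mm deep that fits loosely over a spring's blue cap (32 mm); on top a knob 24 mm across. 70 mm tall in all. Resting on a spring it pushes a strong one down 3 mm, the weak one 8 mm. Origin: centre of the underside, z up
- weight_knob (a point): the place to grip the check weight: middle of the knob, 60 mm above the underside; the knob's straight side runs from 50 to 68 mm, above a neck 18 mm across
- tape: roll of black tape lying on the bench, 64 mm across and 19 mm high; leave alone. Origin: centre of the underside
- glue: white glue bottle with a red nozzle, 39 x 54 x 160 mm, standing; leave alone. Origin: centre of the underside
- driver: red screwdriver, 170 mm long, lying on the bench; leave alone. Origin: centre of the underside
Mind the look-alikes: they are no part of the job. Leave any turquoise look-alike of the weight alone. Leave any orange or purple look-alike of the spring_two alone.

How it is judged (in metres and radians):
On the way, in this order (a step that is already met when the one before it is completed fails the run):
1. the left spring is held with its blue cap level with the red rings (within 2 mm) for half a second (((y of spring_one in the frame of tester between 0.05 and 0.1 m and z of spring_one in the frame of tester below 0.03 m and z of spring_one_top in the frame of mark between -0.002 and 0.002 m) or (y of spring_two in the frame of tester between 0.05 and 0.1 m and z of spring_two in the frame of tester below 0.03 m and z of spring_two_top in the frame of mark between -0.002 and 0.002 m) or (y of spring_three in the frame of tester between 0.05 and 0.1 m and z of spring_three in the frame of tester below 0.03 m and z of spring_three_top in the frame of mark between -0.002 and 0.002 m))), for 0.5 s.
2. the middle spring is held with its blue cap level with the red rings (within 2 mm) for half a second (((y of spring_one in the frame of tester between -0.025 and 0.025 m and z of spring_one in the frame of tester below 0.03 m and z of spring_one_top in the frame of mark between -0.002 and 0.002 m) or (y of spring_two in the frame of tester between -0.025 and 0.025 m and z of spring_two in the frame of tester below 0.03 m and z of spring_two_top in the frame of mark between -0.002 and 0.002 m) or (y of spring_three in the frame of tester between -0.025 and 0.025 m and z of spring_three in the frame of tester below 0.03 m and z of spring_three_top in the frame of mark between -0.002 and 0.002 m))), for 0.5 s.
3. the right spring is held with its blue cap level with the red rings (within 2 mm) for half a second (((y of spring_one in the frame of tester between -0.1 and -0.05 m and z of spring_one in the frame of tester below 0.03 m and z of spring_one_top in the frame of mark between -0.002 and 0.002 m) or (y of spring_two in the frame of tester between -0.1 and -0.05 m and z of spring_two in the frame of tester below 0.03 m and z of spring_two_top in the frame of mark between -0.002 and 0.002 m) or (y of spring_three in the frame of tester between -0.1 and -0.05 m and z of spring_three in the frame of tester below 0.03 m and z of spring_three_top in the frame of mark between -0.002 and 0.002 m))), for 0.5 s.
At the end, for the whole second after the job is handed in: the weight sits upright with its cup over the weakest spring's cap (8 mm deep or more, axes within 6 mm) and sinks that cap over 5.5 mm, as only the weak one yields; all springs stand upright in their nests, within 8 mm of where they began; all at rest, tilts under 7 degrees (linear speed of each of weight, spring_one, spring_two, spring_three below 0.02 m/s and angle between each of weight, spring_one, spring_two, spring_three's own z axis and vertical below 0.12 rad and ((distance between spring_one_top and spring_one below 0.0565 m and horizontal distance between weight and spring_one_top below 0.006 m and z of weight in the frame of spring_one_top below -0.008 m) or (distance between spring_two_top and spring_two below 0.0565 m and horizontal distance between weight and spring_two_top below 0.006 m and z of weight in the frame of spring_two_top below -0.008 m) or (distance between spring_three_top and spring_three below 0.0565 m and horizontal distance between weight and spring_three_top below 0.006 m and z of weight in the frame of spring_three_top below -0.008 m)) and distance of each of spring_one, spring_two, spring_three from where it was at the start of the episode below 0.008 m); the robot touches nothing.
It fails at once if a spring's cap is driven more than 4 mm below the rings (distance between spring_one_top and spring_one below 0.046 m or distance between spring_two_top and spring_two below 0.046 m or distance between spring_three_top and spring_three below 0.046 m).
It fails at once if a spring is loaded against the tester with more than 28 N (contact force between any of spring_one, spring_two, spring_three and tester above 28 N).
It fails at once if the roll of tape, the glue bottle or the screwdriver is moved more than 25 mm (distance of any of tape, glue, driver from where it was at the start of the episode above 0.025 m).
It also fails if it takes over 69 s, if anything falls off the work surface, if the arm or the gripper's body presses on something with over 40 N, if the wrist force passes 120 N, or if a joint passes its speed limit or range.

## Working session

There is one attempt and no reset: what is moved stays moved. The work goes in short steps, Python scripts to look and compute and a tool call to move; the robot and the scene stay as the last step left them, time stands still between calls to the robot, and variables do not carry over. Pictures are saved under pics/ and viewed, at most 10 in all, crops included, and the job is handed in when it is done.

Besides the shell and the picture viewer there is one more tool, called after ">>>" as a command line: name --argument value ..., lists and objects as JSON in quotes. servo_tool: Moves the arm, as the interface text tells. Its arguments: {"type":"object","properties":{"series":{"type":"array","items":{"type":"array","items":{"type":"array","items":{"type":"number"}}}}},"required":["series"]}

```bash
mkdir -p pics; cat > h.py <<'E'
import numpy as np, cv2
from plant import status, eyes, robot
def grab(n):
    im=eyes.read_camera(n); return im, eyes.camera_info(n)
def ray(ci,u,v):
    K=np.array(ci["K"]);k1=ci["k1"];T=np.array(ci["cam_to_world"])
    d=np.array([(u-K[0,2])/K[0,0],(v-K[1,2])/K[1,1]]);s=d.copy()
    for _ in range(30): s=d/(1+k1*(s@s))
    return T[:3,3],T[:3,:3]@np.array([s[0],s[1],1])
def onz(ci,u,v,z):
    o,d=ray(ci,u,v); return o+d*(z-o[2])/d[2]
def proj(ci,p):
    K=np.array(ci["K"]);k1=ci["k1"];T=np.array(ci["cam_to_world"])
    c=T[:3,:3].T@(np.array(p)-T[:3,3]);s=c[:2]/c[2];s=s*(1+k1*(s@s))
    return K[0,0]*s[0]+K[0,2],K[1,1]*s[1]+K[1,2]
def save(n,im): cv2.imwrite("pics/"+n+".png",im[:,:,::-1])
E
python3 - <<'E'
from h import *
for n in("scene","top"):
    im,ci=grab(n);save(n+"0",im);np.save(n+"0.npy",im);print(n,np.round(ci["cam_to_world"],3).tolist(),np.array(ci["K"])[0],ci["k1"])
s=status.get_state();print(s)
E
```

```text
scene [[-0.835, -0.279, 0.474, 0.063], [-0.549, 0.383, -0.743, 0.859], [0.025, -0.881, -0.473, 0.55], [0.0, 0.0, 0.0, 1.0]] [384.25361568   0.         249.26544675] -0.011427394963392172
top [[0.135, -0.963, 0.234, 0.343], [-0.991, -0.132, 0.027, 0.07], [0.005, -0.236, -0.972, 0.967], [0.0, 0.0, 0.0, 1.0]] [360.24141266   0.         253.29275906] -0.08295683241807934
{'clock': 0.1, 'joints': array([ 6.89821990e+01,  1.58441688e+01,  8.62845870e+01, -1.81596589e-03,
        7.79633648e+01, -6.93342593e+00]), 'joint_velocities': array([-0.09543112, -0.06689839, -0.2194622 ,  0.06291129,  0.0719809 ,
       -0.08107066]), 'joint_efforts': array([ 1.33744386e-03, -4.05457377e+01, -2.37779707e+01,  7.03888899e-02,
        2.99985206e-02, -3.43914235e-05]), 'tool_pos': array([0.13978299, 0.55727628, 0.22371304]), 'ee_rot': array([[-9.69939984e-01,  2.43343640e-01, -5.47717394e-04],
       [ 2.43344201e-01,  9.69938820e-01, -1.51195573e-03],
       [ 1.63327553e-04, -1.59979017e-03, -9.99998707e-01]]), 'wrist_force': array([ 0.34036993, -0.63242197,  0.2517782 ]), 'ft_torque': array([ 0.01429773, -0.00761823, -0.00838283]), 'grasp_force': 0.0, 'grip_width': 1.002004091927326}
```

View pics/scene0.png

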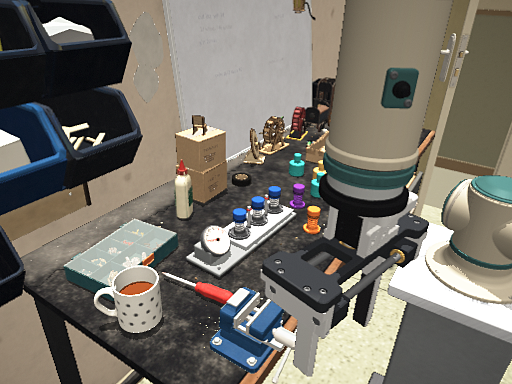

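View pics/top0.png

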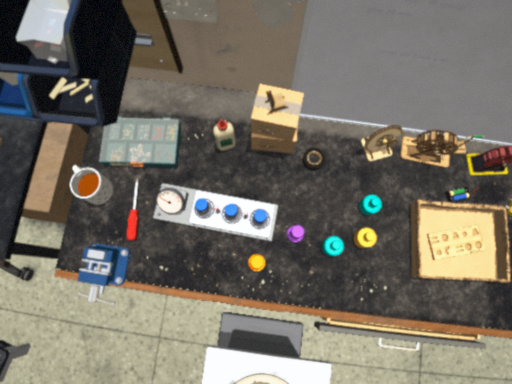

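Top view: the blue caps are at (203,207), (231,212) and (260,217), the dial is at (171,201). Weight candidates are yellow/brass (367,238) and turquoise (333,245) and (372,204). Brass is the one described. The purple (296,233) and orange (257,263) units are decoys.

```bash
cat > m.py <<'E'
from h import *
import sys
def caps(im):
    h=cv2.cvtColor(im,cv2.COLOR_RGB2HSV)
    m=cv2.inRange(h,(103,130,90),(122,255,255))
    n,l,st,c=cv2.connectedComponentsWithStats(m)
    return [(st[i].tolist(),c[i].round(1)) for i in range(1,n) if 40<st[i][4]<700]
def brass(im):
    h=cv2.cvtColor(im,cv2.COLOR_RGB2HSV)
    m=cv2.inRange(h,(20,130,90),(33,255,255))
    n,l,st,c=cv2.connectedComponentsWithStats(m)
    return [(st[i].tolist(),c[i].round(1)) for i in range(1,n) if 60<st[i][4]<900]
E
python3 - <<'E'
from m import *
for n in("top","scene"):
    im=np.load(n+"0.npy");ci=eyes.camera_info(n)
    for st,c in caps(im): print(n,"blue",st,c,onz(ci,*c,0.084).round(4))
    for st,c in brass(im): print(n,"brass",st,c,onz(ci,*c,0.04).round(4))
im=np.load("top0.npy")
a=cv2.resize(im[170:275,140:400],None,fx=3,fy=3,interpolation=cv2.INTER_CUBIC)
b=np.load("scene0.npy")[170:275,180:360]
b=cv2.resize(b,(780,int(105*780/180)),interpolation=cv2.INTER_CUBIC)[:,:780]
save("c1",np.vstack([a,b[:280]])[:595])
E
```

```text
top blue [453, 194, 13, 7, 66] [458.8 196.8] [ 0.6067 -0.4355  0.084 ]
top blue [195, 199, 13, 12, 122] [201.2 204.6] [0.4975 0.218  0.084 ]
top blue [225, 204, 12, 13, 125] [230.6 210. ] [0.494  0.1431 0.084 ]
top blue [254, 210, 12, 13, 130] [259.7 215.7] [0.4896 0.0696 0.084 ]
top blue [96, 244, 33, 40, 318] [118.  263.1] [0.3262 0.3957 0.084 ]
top blue [105, 251, 8, 11, 58] [108.7 255.8] [0.34   0.4224 0.084 ]
top blue [79, 272, 29, 13, 241] [ 92.9 278.1] [0.2816 0.4499 0.084 ]
top brass [466, 153, 42, 23, 292] [481.5 167.3] [ 0.7142 -0.5284  0.04  ]
top brass [354, 227, 23, 21, 360] [365.6 237.2] [ 0.4777 -0.2101  0.04  ]
top brass [249, 255, 16, 16, 174] [257.1 261.6] [0.3794 0.0606 0.04  ]
scene blue [269, 186, 12, 10, 105] [274.2 190.4] [0.4869 0.0737 0.084 ]
scene blue [252, 196, 13, 11, 116] [257.5 201.1] [0.4918 0.1477 0.084 ]
scene blue [233, 208, 14, 12, 139] [239.2 213.4] [0.4952 0.2226 0.084 ]
scene blue [220, 287, 36, 31, 224] [234.7 306. ] [0.3328 0.4707 0.084 ]
scene blue [250, 302, 32, 33, 453] [265.7 317.8] [0.277  0.4635 0.084 ]
scene blue [210, 329, 62, 40, 671] [237.6 351.6] [0.2769 0.5425 0.084 ]
scene blue [264, 330, 8, 10, 44] [268.6 335.3] [0.2551 0.4912 0.084 ]
```

View pics/c1.png

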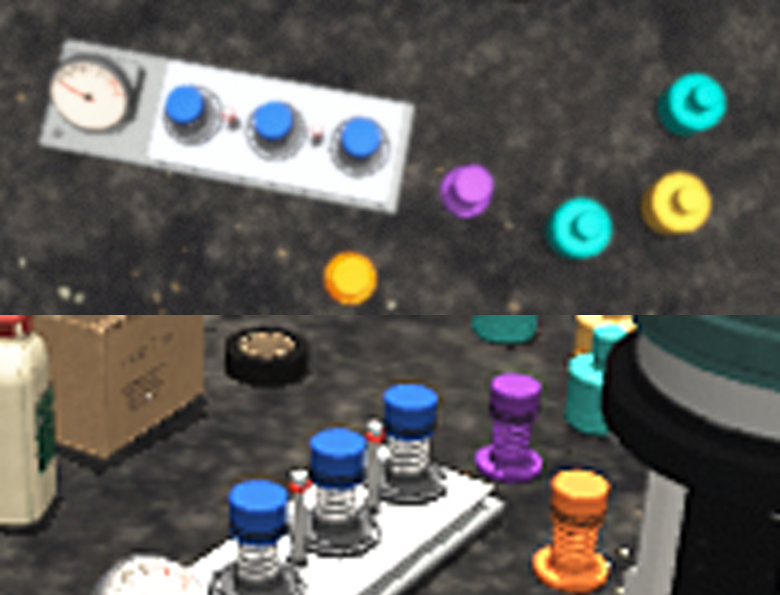

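>>> servo_tool --series '[[[-0.428,-0.241,0,0,0],[-0.428,-0.241,0,0,0],[-0.428,-0.241,0,0,0],[-0.428,-0.241,0,0,0],[-0.428,-0.241,0,0,0],[-0.428,-0.241,0,0,0],[-0.428,-0.241,0,0,0],[-0.428,-0.241,0,0,0],[-0.428,-0.241,0,0,0],[-0.428,-0.241,0.0,0,0],[-0.428,-0.241,0.02,0,0],[-0.428,-0.241,0.04,0,0],[-0.428,-0.241,0.06,0,0],[-0.428,-0.241,0.08,0,0],[-0.428,-0.241,0.085,0,0],[-0.428,-0.241,0.085,0,0],[-0.428,-0.241,0.085,0,0]]]'

```text
clock: 1.52
tool_pos: [0.4965, 0.2202, 0.1399]
ee_rot: [[-0.97, 0.243, 0.0], [0.243, 0.97, 0.0], [-0.0, 0.0, -1.0]]
wrist_force: [0.9, -0.3, 0.5]
grip_width: 0.004
grasp_force: 0.0
```

```bash
python3 - <<'E'
from m import *
s=status.get_state();print(s["clock"],s["tool_pos"],s["wrist_force"])
o=[]
for n in("top","scene"):
    im,ci=grab(n);np.save(n+"1.npy",im)
    print([(round(float(c[0]),1),round(float(c[1]),1)) for st,c in caps(im)])
    print(n,"tip proj",proj(ci,s["tool_pos"]-[0,0,0.019]))
    o.append(cv2.resize(im[130:290,130:330],(500,400),interpolation=cv2.INTER_CUBIC)[:, :400])
save("c2",np.hstack(o))
E
```

```text
1.5167 [0.49649295 0.22019682 0.13987702] [ 0.89510222 -0.27870054  0.45458212]
[(458.9, 196.8), (231.4, 210.1), (259.7, 215.7), (81.9, 276.1)]
top tip proj (np.float64(198.1420998609524), np.float64(201.91031465523457))
[(274.2, 190.4), (257.5, 201.1), (239.2, 213.6), (234.8, 306.0), (266.5, 317.0), (237.8, 351.6), (268.5, 335.5)]
scene tip proj (np.float64(239.54759507799065), np.float64(199.06247180088528))
```

View pics/c2.png

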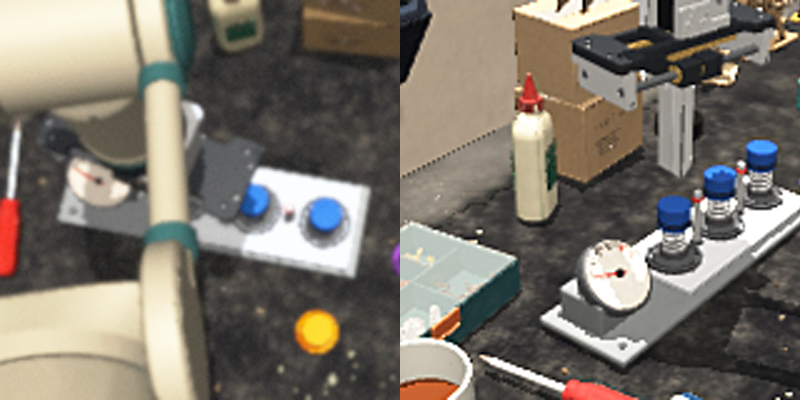

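The fingertip hangs straight above the left cap (scene (239,199) vs cap (239,213)), and the dial is visible.

>>> servo_tool --series '[[[0,0,0.02,0,0],[0,0,0.03,0,0],[0,0,0.032,0,0],[0,0,0.034,0,0],[0,0,0.036,0,0],[0,0,0.038,0,0],[0,0,0.039,0,0],[0,0,0.039,0,0],[0,0,0.039,0,0]]]'

```text
clock: 2.37
tool_pos: [0.4961, 0.2201, 0.1015]
ee_rot: [[-0.97, 0.243, -0.0], [0.243, 0.97, 0.001], [0.0, 0.0, -1.0]]
wrist_force: [-2.0, 0.6, 6.4]
grip_width: 0.003
grasp_force: 3.1
```

>>> servo_tool --series '[[[0,0,0.002,0,0],[0,0,0.004,0,0],[0,0,0.006,0,0],[0,0,0.008,0,0],[0,0,0.009,0,0],[0,0,0.009,0,0],[0,0,0.009,0,0]]]'

```text
clock: 2.95
tool_pos: [0.4959, 0.2201, 0.0934]
ee_rot: [[-0.97, 0.243, -0.0], [0.243, 0.97, 0.001], [0.0, 0.001, -1.0]]
wrist_force: [-4.3, -1.2, 13.2]
grip_width: 0.002
grasp_force: 6.1
```

>>> servo_tool --series '[[[0,0,0.0015,0,0],[0,0,0.003,0,0],[0,0,0.0035,0,0],[0,0,0.0035,0,0],[0,0,0.0035,0,0],[0,0,0.0035,0,0]]]'

```text
clock: 3.45
tool_pos: [0.4959, 0.2201, 0.0903]
ee_rot: [[-0.97, 0.243, 0.0], [0.243, 0.97, 0.001], [0.0, 0.001, -1.0]]
wrist_force: [-6.1, -1.0, 14.0]
grip_width: 0.003
grasp_force: 7.3
```

```bash
python3 - <<'E'
from m import *
s=status.get_state();print(s["clock"],s["tool_pos"],s["wrist_force"])
im,ci=grab("scene");np.save("s2.npy",im)
a=cv2.resize(im[180:265,195:290],(760,590),interpolation=cv2.INTER_CUBIC)
save("c3",a)
for p in caps(im): print(p)
E
```

```text
3.45 [0.495873   0.22007981 0.09033038] [-6.13400522 -0.95154686 13.98305371]
([269, 187, 12, 12, 106], array([274.2, 192.2]))
([251, 198, 13, 11, 118], array([257.3, 202.9]))
([233, 216, 13, 10, 92], array([238.4, 221.1]))
([220, 287, 36, 31, 236], array([234.8, 306. ]))
([250, 301, 35, 34, 494], array([266.6, 317. ]))
([210, 329, 62, 40, 679], array([237.7, 351.6]))
([264, 330, 8, 10, 48], array([268.5, 335.4]))
```

View pics/c3.png

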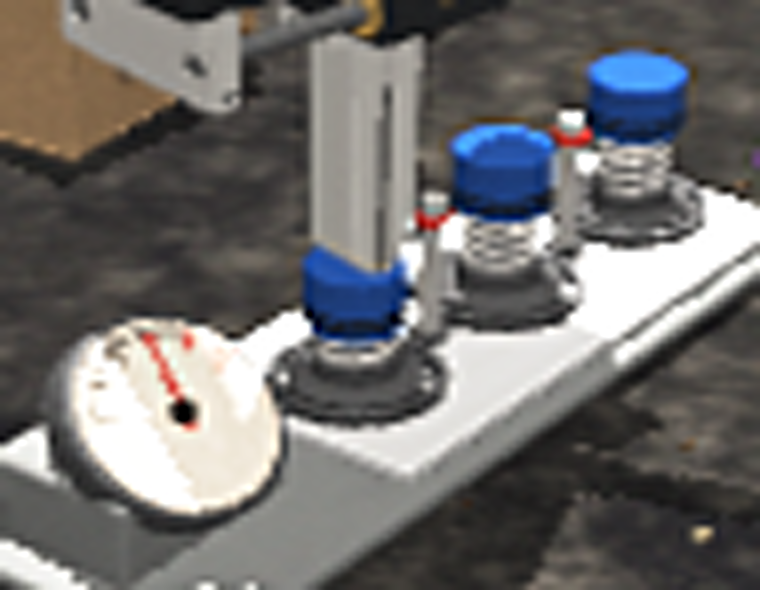

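The left cap is level with the neighbouring ring. The plate has sunk about 1.8 px, i.e. ~4.5 mm, which makes ~14 N and agrees with the wrist force. Holding here.

>>> servo_tool --series '[[[0,0,0,0,0],[0,0,0,0,0],[0,0,0,0,0],[0,0,0,0,0],[0,0,0,0,0],[0,0,0,0,0],[0,0,0,0,0],[0,0,0,0,0],[0,0,0,0,0],[0,0,0,0,0],[0,0,0,0,0],[0,0,0,0,0]]]'

```text
clock: 4.5
tool_pos: [0.4959, 0.2201, 0.0904]
ee_rot: [[-0.97, 0.243, 0.0], [0.243, 0.97, 0.001], [0.0, 0.001, -1.0]]
wrist_force: [-5.4, -0.5, 14.7]
grip_width: 0.005
grasp_force: 7.3
```

>>> servo_tool --series '[[[0,0,-0.005,0,0],[0,0,-0.012,0,0],[0,0,-0.022,0,0],[0,0,-0.045,0,0],[-0.008,-0.037,-0.045,0,0],[-0.015,-0.073,-0.045,0,0],[-0.015,-0.073,-0.045,0,0],[-0.015,-0.073,-0.045,0,0],[-0.015,-0.073,-0.045,0,0],[-0.015,-0.073,-0.045,0,0]]]'

```text
clock: 5.33
tool_pos: [0.4936, 0.1462, 0.133]
ee_rot: [[-0.97, 0.243, 0.001], [0.243, 0.97, 0.001], [-0.0, 0.001, -1.0]]
wrist_force: [-0.5, 0.6, -0.7]
grip_width: 0.004
grasp_force: 0.0
```

```bash
python3 - <<'E'
from m import *
s=status.get_state();print(s["clock"],s["tool_pos"],s["wrist_force"])
im,ci=grab("scene")
for st,c in caps(im)[:3]: print(c)
im,ci=grab("top")
for st,c in caps(im)[:4]: print("t",c)
E
```

```text
5.3333 [0.49364352 0.14623453 0.13301802] [-0.48065397  0.59037591 -0.67107709]
[274.2 190.4]
[257.5 201.2]
[239.2 213.5]
t [458.8 196.8]
t [200.9 205.7]
t [118.  262.9]
t [108.6 255.7]
```

>>> servo_tool --series '[[[0,0,0.02,0,0],[0,0,0.024,0,0],[0,0,0.027,0,0],[0,0,0.03,0,0],[0,0,0.033,0,0],[0,0,0.035,0,0],[0,0,0.037,0,0],[0,0,0.037,0,0],[0,0,0.037,0,0]]]'

```text
clock: 6.18
tool_pos: [0.4925, 0.146, 0.0972]
ee_rot: [[-0.97, 0.243, -0.001], [0.243, 0.97, 0.001], [0.001, 0.001, -1.0]]
wrist_force: [-3.5, 1.6, 9.4]
grip_width: 0.006
grasp_force: 4.7
```

>>> servo_tool --series '[[[0,0,0.002,0,0],[0,0,0.004,0,0],[0,0,0.006,0,0],[0,0,0.007,0,0],[0,0,0.007,0,0],[0,0,0.007,0,0],[0,0,0.007,0,0]]]'

```text
clock: 6.77
tool_pos: [0.4924, 0.146, 0.091]
ee_rot: [[-0.97, 0.243, -0.001], [0.243, 0.97, 0.001], [0.001, 0.001, -1.0]]
wrist_force: [-5.6, 0.9, 13.8]
grip_width: 0.002
grasp_force: 7.0
```

```bash
python3 - <<'E'
from m import *
s=status.get_state();print(s["clock"],s["tool_pos"],s["wrist_force"])
im,ci=grab("scene")
for st,c in caps(im)[:3]: print(st,c)
E
```

```text
6.7667 [0.49242195 0.14602786 0.09098749] [-5.57839683  0.94914109 13.79016069]
[269, 187, 12, 12, 107] [274.1 192.2]
[252, 203, 12, 11, 84] [257.  208.4]
[233, 210, 13, 13, 136] [239.  215.3]
```

>>> servo_tool --series '[[[0,0,0.0006,0,0],[0,0,0.0006,0,0],[0,0,0.0006,0,0],[0,0,0.0006,0,0],[0,0,0.0006,0,0],[0,0,0.0006,0,0],[0,0,0.0006,0,0],[0,0,0.0006,0,0],[0,0,0.0006,0,0],[0,0,0.0006,0,0],[0,0,0.0006,0,0],[0,0,0.0006,0,0],[0,0,0.0006,0,0],[0,0,0.0006,0,0]]]'

```text
clock: 7.98
tool_pos: [0.4924, 0.146, 0.0905]
ee_rot: [[-0.97, 0.243, -0.001], [0.243, 0.97, 0.001], [0.001, 0.001, -1.0]]
wrist_force: [-5.3, 0.4, 14.4]
grip_width: 0.005
grasp_force: 7.2
```

>>> servo_tool --series '[[[0,0,-0.005,0,0],[0,0,-0.012,0,0],[0,0,-0.022,0,0],[0,0,-0.045,0,0],[-0.008,-0.037,-0.045,0,0],[-0.015,-0.073,-0.045,0,0],[-0.015,-0.073,-0.045,0,0],[-0.015,-0.073,-0.03,0,0],[-0.015,-0.073,-0.02,0,0],[-0.015,-0.073,-0.02,0,0],[-0.015,-0.073,-0.02,0,0]]]'

```text
clock: 8.9
tool_pos: [0.4898, 0.0714, 0.1079]
ee_rot: [[-0.97, 0.243, -0.001], [0.243, 0.97, 0.0], [0.001, -0.0, -1.0]]
wrist_force: [1.1, 0.9, 0.2]
grip_width: 0.005
grasp_force: 0.0
```

>>> servo_tool --series '[[[0,0,0.002,0,0],[0,0,0.004,0,0],[0,0,0.006,0,0],[0,0,0.008,0,0],[0,0,0.01,0,0],[0,0,0.012,0,0],[0,0,0.012,0,0],[0,0,0.012,0,0]]]'

```text
clock: 9.57
tool_pos: [0.4903, 0.0714, 0.0967]
ee_rot: [[-0.97, 0.244, 0.001], [0.244, 0.97, 0.001], [-0.001, 0.001, -1.0]]
wrist_force: [-1.2, 1.6, 6.3]
grip_width: 0.004
grasp_force: 3.0
```

>>> servo_tool --series '[[[0,0,0.001,0,0],[0,0,0.002,0,0],[0,0,0.003,0,0],[0,0,0.0041,0,0],[0,0,0.0041,0,0],[0,0,0.0041,0,0]]]'

```text
clock: 10.07
tool_pos: [0.4903, 0.0714, 0.0929]
ee_rot: [[-0.97, 0.243, 0.001], [0.243, 0.97, 0.001], [-0.001, 0.001, -1.0]]
wrist_force: [-0.7, 0.8, 7.2]
grip_width: 0.005
grasp_force: 3.6
```

```bash
python3 - <<'E'
from m import *
s=status.get_state();print(s["clock"],s["tool_pos"],s["wrist_force"])
im,ci=grab("scene")
for st,c in caps(im)[:3]: print(st,c)
E
```

```text
10.0667 [0.49029063 0.07138614 0.09288026] [-0.6927571   0.81255977  7.24074598]
[268, 192, 12, 10, 74] [273.8 196.5]
[252, 197, 12, 11, 114] [257.5 202. ]
[233, 209, 14, 12, 138] [239.2 214.4]
```

>>> servo_tool --series '[[[0,0,0,0,0],[0,0,0,0,0],[0,0,0,0,0],[0,0,0,0,0],[0,0,0,0,0],[0,0,0,0,0],[0,0,0,0,0],[0,0,0,0,0],[0,0,0,0,0],[0,0,0,0,0],[0,0,0,0,0],[0,0,0,0,0],[0,0,0,0,0]]]'

```text
clock: 11.2
tool_pos: [0.4903, 0.0714, 0.0929]
ee_rot: [[-0.97, 0.243, 0.001], [0.243, 0.97, 0.001], [-0.001, 0.001, -1.0]]
wrist_force: [-0.2, 0.8, 7.2]
grip_width: 0.006
grasp_force: 3.6
```

>>> servo_tool --series '[[[0,0,-0.005,0,0],[0,0,-0.012,0,0],[0,0,-0.022,0,0],[0,0,-0.06,0,0],[0,0,-0.1,0,0],[0,0,-0.14,0,0],[0,0,-0.14,0,0.05]]]'

```text
clock: 11.78
tool_pos: [0.4943, 0.0708, 0.2401]
ee_rot: [[-0.97, 0.243, 0.015], [0.243, 0.97, -0.0], [-0.014, 0.003, -1.0]]
wrist_force: [0.9, 0.1, 0.2]
grip_width: 0.043
grasp_force: 0.0
```

```bash
python3 - <<'E'
from m import *
s=status.get_state();print(s["clock"],s["tool_pos"])
for n in("top","scene"):
    im,ci=grab(n)
    for st,c in caps(im)[:4]: print(n,c)
    for st,c in brass(im): print(n,"brass",st,c)
    print(proj(ci,[0.478,-0.21,0.07]),proj(ci,[0.478,-0.21,0.0]))
    if n=="top":
        a=cv2.resize(im[220:260,345:385],(400,400),interpolation=cv2.INTER_CUBIC)
    else:
        u,v=map(int,proj(ci,[0.478,-0.21,0.04])); print(u,v)
        b=cv2.resize(im[v-30:v+30,u-30:u+30],(400,400),interpolation=cv2.INTER_CUBIC)
save("c4",np.hstack([a,b]))
E
```

```text
11.7833 [0.49433525 0.07076278 0.24011213]
top [458.8 196.8]
top [197.7 204. ]
top [230.6 210.1]
top [259.7 215.7]
top brass [466, 153, 42, 23, 291] [481.5 167.3]
top brass [354, 227, 23, 21, 354] [365.8 237.2]
(np.float64(369.23591832160884), np.float64(235.83380591367415)) (np.float64(361.0404464055382), np.float64(238.6579003225575))
scene [274.2 190.4]
scene [257.5 201.2]
scene [239.2 213.4]
scene [234.8 306. ]
(np.float64(321.1999897042616), np.float64(161.3794726571848)) (np.float64(318.75527458039835), np.float64(181.15632324063824))
320 169
```

View pics/c4.png

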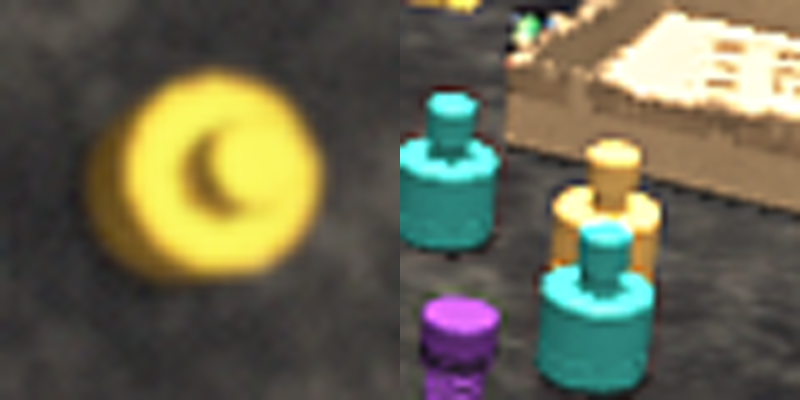

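Brass is confirmed. In the top crop the disc centre is at (366.75,236.7) and the knob at (369.5,236.3). In the scene view the knob top is at (321.6,161.8), behind a turquoise one.

```bash
python3 - <<'E'
from m import *
t=eyes.camera_info("top");s=eyes.camera_info("scene")
print(onz(t,366.75,236.7,.042),onz(t,369.5,236.3,.07),onz(s,321.65,161.8,.07))
print("turq",onz(t,333,245,.05),onz(t,372,204,.05))
E
```

```text
[ 0.47912606 -0.21238438  0.042     ] [ 0.47691573 -0.21074798  0.07      ] [ 0.47545723 -0.20774549  0.07      ]
turq [ 0.44558384 -0.12500721  0.05      ] [ 0.56534564 -0.21824302  0.05      ]
```

>>> servo_tool --series '[[[-0.056,-0.276,0,0,0.054],[-0.056,-0.276,0,0,0.054],[-0.056,-0.276,0,0,0.054],[-0.056,-0.276,0,0,0.054],[-0.056,-0.276,0,0,0.054],[-0.056,-0.276,0,0,0.054],[-0.056,-0.276,0,0,0.054],[-0.056,-0.276,0.03,0,0.054],[-0.056,-0.276,0.07,0,0.054],[-0.056,-0.276,0.11,0,0.054],[-0.056,-0.276,0.11,0,0.054],[-0.056,-0.276,0.11,0,0.054],[-0.056,-0.276,0.11,0,0.054],[-0.056,-0.276,0.11,0,0.054]]]'

```text
clock: 13.05
tool_pos: [0.4787, -0.2111, 0.1242]
ee_rot: [[-0.97, 0.243, 0.003], [0.243, 0.97, -0.002], [-0.004, -0.001, -1.0]]
wrist_force: [-0.2, 0.4, -0.5]
grip_width: 0.577
grasp_force: 0.0
```

>>> servo_tool --series '[[[0.002,0,0.03,0,0.054],[0.002,0,0.05,0,0.054],[0.002,0,0.06,0,0.054],[0.002,0,0.061,0,0.054],[0.002,0,0.061,0,0.054],[0.002,0,0.061,0,0.054]]]'

```text
clock: 13.55
tool_pos: [0.4765, -0.2106, 0.0628]
ee_rot: [[-0.97, 0.243, 0.003], [0.243, 0.97, -0.002], [-0.003, -0.001, -1.0]]
wrist_force: [0.1, -0.3, 0.2]
grip_width: 0.575
grasp_force: 0.0
```

```bash
python3 - <<'E'
from m import *
s=status.get_state();print(s["clock"],s["tool_pos"],s["wrist_force"],s["grip_width"])
o=[]
for n in("top","scene"):
    im,ci=grab(n)
    u,v=map(int,proj(ci,[0.477,-0.21,0.05]))
    o.append(cv2.resize(im[v-30:v+30,u-30:u+30],(400,400),interpolation=cv2.INTER_CUBIC))
save("c5",np.hstack(o))
E
```

```text
13.55 [ 0.47654292 -0.21060142  0.06283184] [ 0.11012704 -0.34587812  0.16625815] 0.5746184460487377
```

View pics/c5.png

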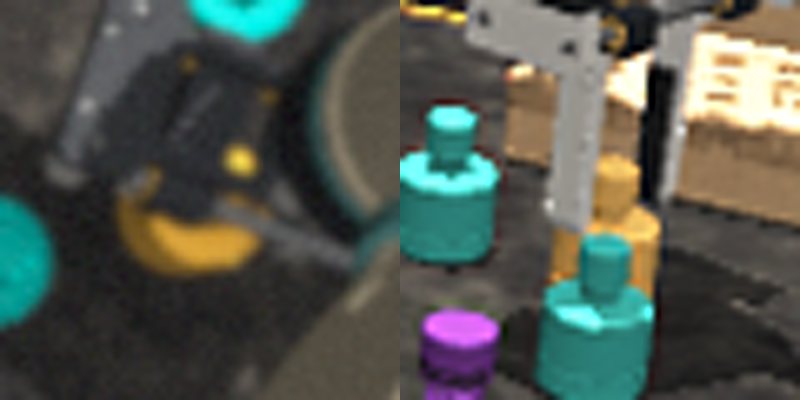

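The fingers straddle the knob (scene, one on each side) without touching the body. Closing.

>>> servo_tool --series '[[[0,0,0,0,0.03],[0,0,0,0,0.026],[0,0,0,0,0.022],[0,0,0,0,0.015],[0,0,0,0,0.01],[0,0,0,0,0.01],[0,0,0,0,0.01],[0,0,0,0,0.01],[0,0,0,0,0.01]]]'

```text
clock: 14.4
tool_pos: [0.4753, -0.2107, 0.0615]
ee_rot: [[-0.97, 0.243, 0.0], [0.243, 0.97, -0.001], [-0.0, -0.001, -1.0]]
wrist_force: [-0.6, -3.7, 2.9]
grip_width: 0.246
grasp_force: 30.2
```

>>> servo_tool --series '[[[0,0,-0.01,0,0.01],[0,0,-0.03,0,0.01],[0,0,-0.06,0,0.01],[0,0,-0.09,0,0.01],[0,0,-0.12,0,0.01],[0,0,-0.12,0,0.01],[0,0,-0.12,0,0.01]]]'

```text
clock: 14.98
tool_pos: [0.4756, -0.2093, 0.1817]
ee_rot: [[-0.97, 0.243, 0.002], [0.243, 0.97, 0.0], [-0.002, 0.001, -1.0]]
wrist_force: [-0.5, 0.1, -6.6]
grip_width: 0.247
grasp_force: 30.0
```

>>> servo_tool --series '[[[0.005,0.025,0,0,0.01],[0.011,0.055,0,0,0.01],[0.017,0.085,0,0,0.01],[0.023,0.115,0,0,0.01],[0.029,0.145,0,0,0.01],[0.035,0.175,0,0,0.01],[0.041,0.205,0,0,0.01],[0.047,0.235,0,0,0.01],[0.052,0.26,0,0,0.01],[0.055,0.276,0,0,0.01],[0.055,0.276,0.005,0,0.01],[0.055,0.276,0.015,0,0.01],[0.055,0.276,0.018,0,0.01],[0.055,0.276,0.018,0,0.01],[0.055,0.276,0.018,0,0.01]]]'

```text
clock: 16.23
tool_pos: [0.4882, 0.0703, 0.162]
ee_rot: [[-0.97, 0.245, -0.003], [0.245, 0.97, -0.0], [0.003, -0.001, -1.0]]
wrist_force: [-0.0, -0.1, -5.5]
grip_width: 0.243
grasp_force: 30.0
```

```bash
python3 - <<'E'
from m import *
s=status.get_state();p=s["tool_pos"];print(s["clock"],p,s["wrist_force"])
o=[]
for n in("top","scene"):
    im,ci=grab(n);np.save(n+"5.npy",im)
    u,v=map(int,proj(ci,p-[0,0,0.06])); print(n,u,v,brass(im),caps(im)[:3])
    o.append(cv2.resize(im[v-25:v+25,u-25:u+25],(400,400),interpolation=cv2.INTER_CUBIC))
save("c6",np.hstack(o))
E
```

```text
16.2333 [0.48817311 0.07030783 0.16202035] [-5.38372837e-03 -1.08968278e-01 -5.45001255e+00]
top 259 215 [([466, 153, 43, 23, 293], array([481.8, 167.3]))] [([453, 194, 13, 7, 65], array([458.8, 196.8])), ([195, 199, 13, 12, 122], array([201.2, 204.6])), ([226, 204, 12, 12, 104], array([231.4, 210.1]))]
scene 274 183 [] [([269, 188, 12, 9, 88], array([274.3, 191.3])), ([252, 196, 12, 11, 115], array([257.5, 201.2])), ([233, 208, 14, 12, 140], array([239.2, 213.4]))]
```

View pics/c6.png

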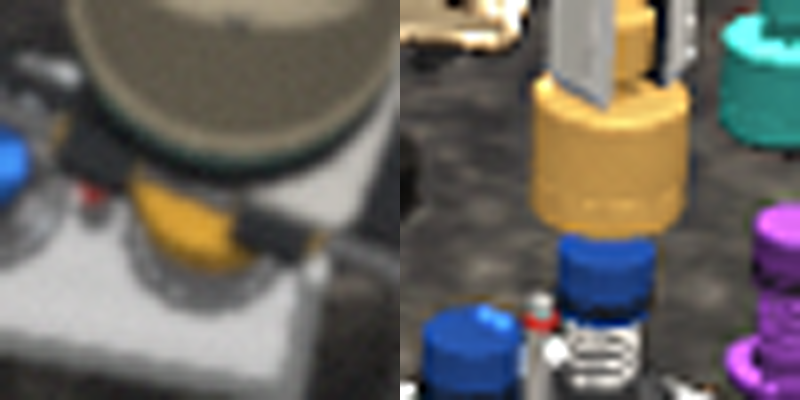

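```bash
python3 - <<'E'
from m import *
p=np.array([0.4882,0.0703,0.162])
a=np.linspace(0,2*np.pi,180)
def cyl(ci,x,y,r,zs):
    return np.array([proj(ci,[x+r*np.cos(t),y+r*np.sin(t),z]) for z in zs for t in a])
for n in("top","scene"):
    im=np.load(n+"5.npy");ci=eyes.camera_info(n)
    h=cv2.cvtColor(im,cv2.COLOR_RGB2HSV)
    m=cv2.inRange(h,(14,100,50),(33,255,255));u,v=map(int,proj(ci,p-[0,0,.04]))
    w=np.zeros_like(m);w[v-20:v+20,u-16:u+17]=255;m&=w
    c,r=[],[]
    ys,xs=np.nonzero(m);print(n,"brass u",xs.min(),xs.max(),"v",ys.min(),ys.max())
    for row in range(ys.max()-9,ys.max()+1): print(row,xs[ys==row].min(),xs[ys==row].max(),end="; ")
    q=cyl(ci,p[0],p[1],.025,[.1005,.1425]);print("\npred u",q.min(0),q.max(0))
    im=np.load(n+"0.npy");h=cv2.cvtColor(im,cv2.COLOR_RGB2HSV)
    m=cv2.inRange(h,(100,110,50),(125,255,255));u,v=map(int,proj(ci,[.489,.0717,.08]))
    w=np.zeros_like(m);w[v-11:v+12,u-11:u+12]=255;m&=w;ys,xs=np.nonzero(m)
    q=cyl(ci,.489,.0717,.016,[.064,.088]);print("cap",xs.min(),xs.max(),ys.min(),ys.max(),"pred",q.min(0),q.max(0))
E
```

```text
top brass u 250 265 v 212 223
214 250 256; 215 251 259; 216 251 261; 217 252 263; 218 252 262; 219 253 263; 220 253 263; 221 254 265; 222 256 265; 223 258 263; 
pred u [249.08052097 201.59676745] [270.63337056 225.34764408]
cap 254 266 209 222 pred [252.33654501 209.18249719] [265.32503577 223.38598054]
scene brass u 259 285 v 157 187
178 265 284; 179 265 284; 180 265 284; 181 265 284; 182 265 284; 183 265 284; 184 266 283; 185 267 283; 186 268 282; 187 273 277; 
pred u [265.1762494  165.46557324] [285.52482058 188.5977368 ]
cap 262 280 186 202 pred [267.4206817 185.7508681] [280.09183435 199.52391872]
```

>>> servo_tool --series '[[[0.0015,-0.001,0.004,0,0.01],[0.0015,-0.001,0.008,0,0.01],[0.0015,-0.001,0.01,0,0.01],[0.0015,-0.001,0.012,0,0.01],[0.0015,-0.001,0.014,0,0.01],[0.0015,-0.001,0.016,0,0.01],[0.0015,-0.001,0.017,0,0.01],[0.0015,-0.001,0.017,0,0.01],[0.0015,-0.001,0.017,0,0.01]]]'

```text
clock: 17.08
tool_pos: [0.4873, 0.0706, 0.1462]
ee_rot: [[-0.97, 0.243, -0.0], [0.243, 0.97, 0.0], [0.0, 0.0, -1.0]]
wrist_force: [-0.2, -0.4, -6.7]
grip_width: 0.245
grasp_force: 30.0
```

```bash
python3 - <<'E'
from m import *
s=status.get_state();print(s["clock"],s["tool_pos"],s["wrist_force"],s["ft_torque"])
im,ci=grab("scene");np.save("s6.npy",im);print(caps(im)[:3])
a=cv2.resize(im[150:225,225:325],(800,600),interpolation=cv2.INTER_CUBIC);save("c7",a)
E
```

```text
17.0833 [0.48734868 0.07063497 0.14623892] [-0.19564042 -0.41121197 -6.67201498] [-0.01838948 -0.01244141 -0.03859489]
[([252, 196, 12, 11, 116], array([257.6, 201.2])), ([233, 208, 14, 12, 140], array([239.2, 213.4])), ([220, 287, 36, 32, 241], array([234.8, 306. ]))]
```

View pics/c7.png

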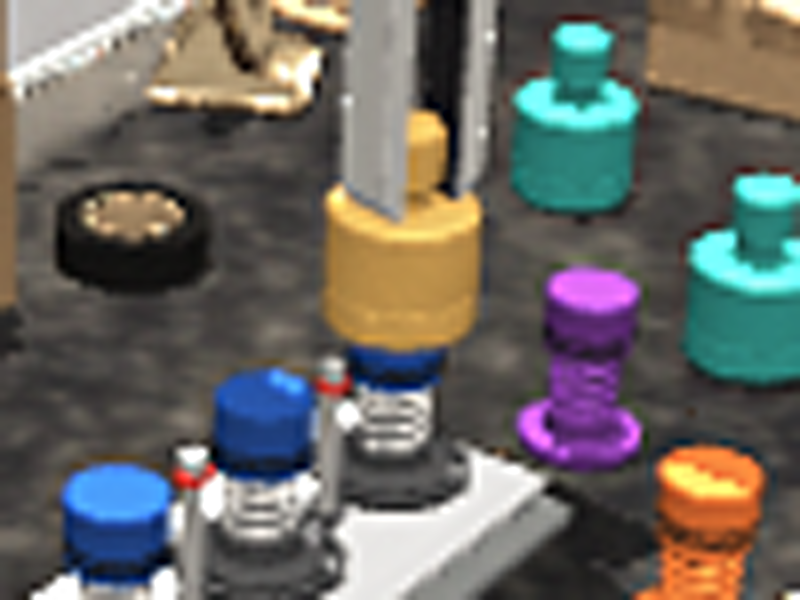

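No force on entry with the underside ~3 mm below the cap top, so the cup has gone over the cap. I'll keep lowering.

>>> servo_tool --series '[[[0,0,0.002,0,0.01],[0,0,0.004,0,0.01],[0,0,0.006,0,0.01],[0,0,0.008,0,0.01],[0,0,0.009,0,0.01],[0,0,0.01,0,0.01],[0,0,0.011,0,0.01],[0,0,0.012,0,0.01],[0,0,0.012,0,0.01],[0,0,0.012,0,0.01]]]'

```text
clock: 17.97
tool_pos: [0.4874, 0.0706, 0.1344]
ee_rot: [[-0.97, 0.243, 0.0], [0.243, 0.97, 0.0], [-0.0, 0.0, -1.0]]
wrist_force: [-0.2, 0.0, -2.0]
grip_width: 0.249
grasp_force: 30.2
```

>>> servo_tool --series '[[[0,0,0.001,0,0.01],[0,0,0.002,0,0.01],[0,0,0.003,0,0.01],[0,0,0.004,0,0.01],[0,0,0.005,0,0.01],[0,0,0.006,0,0.01],[0,0,0.006,0,0.01],[0,0,0.006,0,0.01]]]'

```text
clock: 18.63
tool_pos: [0.4874, 0.0705, 0.1283]
ee_rot: [[-0.97, 0.243, 0.0], [0.243, 0.97, 0.0], [-0.0, 0.0, -1.0]]
wrist_force: [-1.0, -0.8, 0.3]
grip_width: 0.245
grasp_force: 30.3
```

>>> servo_tool --series '[[[0,0,0,0,0.024],[0,0,0,0,0.026],[0,0,0,0,0.03],[0,0,0,0,0.04],[0,0,0,0,0.05],[0,0,0,0,0.05],[0,0,0,0,0.05],[0,0,0,0,0.05],[0,0,-0.01,0,0.05],[0,0,-0.03,0,0.05],[0,0,-0.06,0,0.05],[0,0,-0.09,0,0.05],[0,0,-0.12,0,0.05],[0,0,-0.12,0,0.05],[0,0,-0.12,0,0.05]]]'

```text
clock: 19.88
tool_pos: [0.4885, 0.0706, 0.2507]
ee_rot: [[-0.97, 0.243, 0.005], [0.243, 0.97, 0.0], [-0.005, 0.001, -1.0]]
wrist_force: [0.3, 0.7, -1.2]
grip_width: 0.532
grasp_force: 0.0
```

```bash
python3 - <<'E'
from m import *
s=status.get_state();print(s["clock"],s["tool_pos"],s["wrist_force"])
im,ci=grab("scene");print(caps(im)[:3])
a=cv2.resize(im[160:260,195:325],(780,600),interpolation=cv2.INTER_CUBIC);save("c8",a)
E
```

```text
19.8833 [0.48848122 0.07061005 0.25068077] [ 0.25831428  0.66104279 -1.17780254]
[([252, 197, 12, 12, 116], array([257.3, 202.1])), ([233, 209, 14, 13, 141], array([239.2, 214.3])), ([220, 287, 36, 32, 240], array([234.8, 306.1]))]
```

View pics/c8.png

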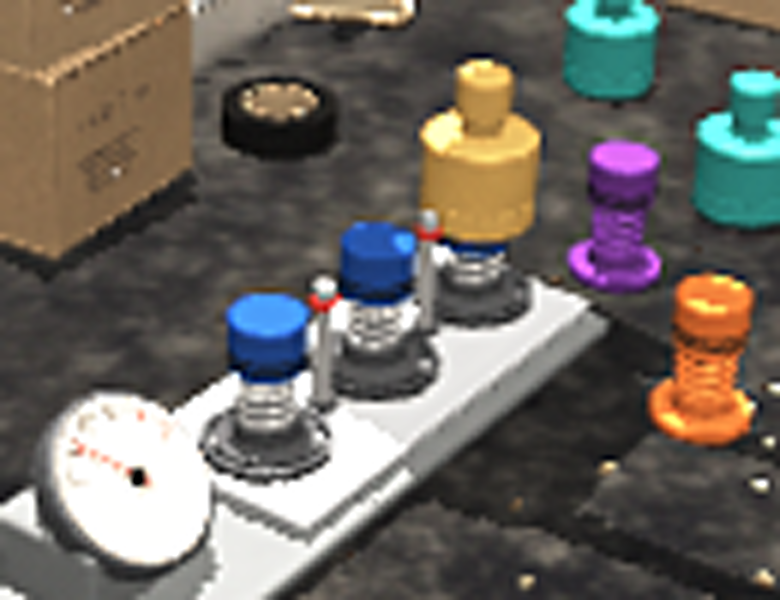

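The weight sits upright over the right (weakest) cap, which has sunk well down, and all the springs are still in their nests. Handing in.

```bash
python3 -c "
from plant import robot
print(robot.close_job())"
```

```text
the job is handed in; nothing more can be done
None
```

The job is handed in: at the rings the left and middle springs read about 14 N and the right about 7 N by wrist force, so the brass weight now sits cup down, upright, on the right spring's cap; the interface returned no verdict.

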